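Reheat a cold slice in the toaster

TASK

The toast in the rack has gone cold: stand the round-topped slice upright in either slot of the toaster and push the lever down until it catches and stays down by itself. Then press the reheat button fully in and let it come back; it is the right-hand one of the three on top as you face the lever end. Leave the square slice standing in the rack, and do not knock over the cup, the jar or the shaker.

Things in the scene. Friction and masses are not known exactly. Their poses are not given: they have to be found in the camera images.
- toaster: Fixed two-slot toaster, steel with black ends, 270 (x) x 174 (y) mm, top at z = 170 mm. Origin: centre of the underside; the lever end is the -x end. Slots open at the top, 130 long (x) x 28 mm wide, centred at x = 14, y = +34 (left) and -34 mm (right). The bread rack in each slot moves with the lever: 108 mm above the underside when up, 68 mm when latched.
- toaster_lever (a joint): Lever of the toaster, in m of downward travel: 0 = up (sprung up, about 4 N at first, 11 N at the end), stop at 0.046. Pushed to 0.044 or farther, a latch catches and holds it at about 0.040 after it is let go. Pressing the cancel button frees it.
- lever_top (a point): Centre of the top of the lever's black paddle (30 along x, 48 along y, 12 mm thick), which stands out of the -x end of the toaster, its centre 28 mm from the end face; axes as the toaster's. It moves with the lever; 150 mm above the worktop when up, stop at 104 mm.
- seat_left (a point): Centre of the top of the bread rack in the left (+y) slot; moves down with the lever. Here the middle of a slice's bottom crust comes to rest.
- seat_right (a point): The same in the right (-y) slot.
- reheat_top (a point): Centre of the top of the reheat button, a grey round button 19 mm across that stands 8 mm out of the toaster's top, at toaster x = -99, y = -42 mm: the right one of three as one faces the lever end.
- reheat (a joint): Reheat button, m pressed: 0 = out, 0.005 = fully in (5 N, springs back). It only counts while the lever is latched.
- cancel_top (a point): Centre of the top of the cancel button, the middle one of the three, oblong 13 x 24 mm; pressing it frees the latched lever.
- defrost_top (a point): Centre of the top of the defrost button, the left (+y) one of the three, round like the reheat button; not needed.
- toast_round: Slice of toast with a rounded, two-lobed top, crisp and rigid: 96 wide (x), 14 thick (y), 100 mm high (z), 45 g. Origin: middle of the bottom crust's underside. Stands upright in a bay of the rack, bottom crust 10 mm above the worktop.
- toast_square: Square slice of toast, 92 wide (x), 14 thick (y), 92 mm high (z); origin in the middle of its underside. Stands in another bay of the rack, 72 mm from the round-topped one.
- toast_rack: Wire toast rack, fixed, 70 (x) x 180 (y) mm. Origin: centre of its underside on the worktop. Seven wire hoops across x, 69 mm high, stand every 24 mm along y (from -72 to +72 mm) and form six bays, clear width 20 mm; slices stand in the bays at y = +36 and -36 mm, facing along y.
- espresso_cup: Small white espresso cup with handle, 62 x 87 x 51 mm high, loose; origin under its middle.
- sugar_jar: Glass jar of sugar with black lid, 73 mm across, 84 mm high, loose; origin under its middle.
- salt_shaker: Glass salt shaker with a metal top, 44 mm across, 90 mm high, loose; origin under its middle.

How it is judged:
By the outcome, as a careful person would: the job done as asked, in the order asked, and still so for the second after the job is handed in, with the robot touching nothing.
It also fails if it takes over 45 s, if anything falls off the work surface, if the arm or the gripper's body presses on something with over 40 N, if the wrist force passes 120 N, or if a joint passes its speed limit or range.

ROBOT

A 6-joint arm with a two-finger parallel gripper is mounted at the origin on a cart in front of the work surface, level with it; the furniture and walls round the work are solid. World frame = base frame: x ahead of the robot, y to its left, z up, the work surface at z = 0. Lengths are in m, angles in rad, forces in N, time in s.
With the tool pointing down it reaches from about 0.35 to 0.975 m from the base axis. Payload 4.9 kg.
Tool frame: the origin (TCP) lies on the centre line of the jaws, within the pads' length; the fingertips stand 19 mm ahead of it and the grasp point (between the pads) is the TCP; z points along the fingers, y is the line along which they close (so a half turn about z gives the same grasp; the last joint's range is limited). The gripper opens to 85 mm and grips with 20 to 120 N. Pads are 22 mm wide; open, the fingers measure 114 mm over their backs; the gripper's body (76 mm by 85 mm) begins 54 mm behind the grasp point. The pads swing forward as they close: fully open they stand 13 mm farther back than shut.
Start: joints at [-1.461, 0.053, 1.613, -0, 1.476, -0.119], TCP at [0.142, -0.609, 0.25] pointing down, gripper open.
Joint ranges: [-3.01, 3.01], [-1.01, 2.22], [0.06, 2.58], [-1.02, 4.17], [0.09, 2.62], [-3.14, 3.14]. Speed limits (rad/s): [2.57, 2.57, 3.14, 3.14, 3.14, 3.14].

INTERFACE

Orientations are given as a unit quaternion [x, y, z, w].
In Python, from rig import r gives the robot as it stands.
- The arm moves only by the tool drive_tool, never from a script. Its argument "increments" is a list that holds one entry, the list of rows, each a list of 6 numbers: the shift along the tool's x, y, z in mm, then the turn, a rotation vector about the tool's x, y, z in rad. A call has 1 to 5 rows; each row shifts and turns the commanded pose from where the row before left it, along the tool's axes as they then stand; what a row does not reach is not made up. A row lasts 1/12 s, in which the tool goes at most 41.7 mm and 7.16 degrees, less where a joint would pass 70% of its speed; a pose out of reach is approached as far as the arm can. A call is refused whole if a number of a shift passes 41.7 or a number of a turn 0.125, either way. A call with a gripper value outside its range is refused whole. "jaw" is the opening, from -1 (shut) to 1 (fully open), set as the call begins (left out, the last holds). The fingers move at their own pace and stop on an object; "newtons" is the grip in N (left out, the last holds). Time passes only in rows, so rows that do not move let the fingers close. It gives the time, the measured TCP pose, the force, the opening and the grip force at its end, in the units of the state.
- r.state(): the state, without advancing time (a new reading comes with each control period).
- r.capture(name): name is "side" or "top"; returns a dict with "color" (480x640x3 uint8, red, green, blue), "vertical_fov" (degrees; the focal length in pixels is half the picture's height over the tangent of half this angle, whatever the lens; pixels are square), "cx", "cy" (the principal point, pixels), "rvec" (rotation vector, rad) and "tvec" (3), from world to camera coordinates, as OpenCV has them. Camera axes: x right, y down, z forward; pixel columns grow to the right and rows downward; lengths in m; the calibration is good to about 2 mm. A picture is of the moment at which its call begins. There is no depth.
- r.close_job(): hands the job in; it is judged then, once.
The state is a dict: "time": time; "qpos": joint angles; "joint_velocities": joint speeds; "joint_torque": joint torques, N m; "position": TCP position; "ee_rot": TCP orientation; "force": force on the tool from outside, world axes, zero at the start; "moment": the same for the moment, N m; "opening": opening from 0.0 (shut) to 1.0 (fully open); "grip_force": force on a finger pad.
Only numpy, scipy, OpenCV 4.12 (cv2) and the standard library are available. Lean on these libraries where they do the work, as an engineer would, in place of code of your own. Each camera call takes 0.05 s, during which the arm holds its last target. There are 200 camera calls.

## Working session

There is one attempt and no reset: what is moved stays moved. The work goes in short steps, Python scripts to look and compute and a tool call to move; the robot and the scene stay as the last step left them, time stands still between calls to the robot, and variables do not carry over. Pictures are saved under pics/ and viewed, at most 14 in all, crops included, and the job is handed in when it is done.

Besides the shell and the picture viewer there is one more tool, called after "Emit:" in YAML: its name, and indented under it one key for each argument. drive_tool: Moves the arm, as the interface text tells. Its arguments: {"type":"object","properties":{"increments":{"type":"array"},"jaw":{"type":"number"},"newtons":{"type":"number"}},"required":["increments"]}

```bash
mkdir -p pics; cat > h.py <<'E'
from rig import r
import numpy as np, cv2
def cap(n,f):
    c=r.capture(n); cv2.imwrite(f'pics/{f}.png',c['color'][:,:,::-1])
    np.savez(f'{n}.npz',**{k:c[k] for k in c}); return c
def KRt(n):
    c=np.load(f'{n}.npz'); f=240/np.tan(np.radians(float(c['vertical_fov']))/2)
    K=np.array([[f,0,float(c['cx'])],[0,f,float(c['cy'])],[0,0,1]])
    return K,cv2.Rodrigues(c['rvec'])[0],c['tvec'].ravel()
def back(n,u,v,z):
    K,R,t=KRt(n); d=R.T@np.linalg.solve(K,[u,v,1]); o=-R.T@t
    return o+d*(z-o[2])/d[2]
def proj(n,P):
    K,R,t=KRt(n); p=(np.atleast_2d(P)@R.T+t)@K.T; return p[:,:2]/p[:,2:]
E
python3 - <<'E'
from h import *
cap('top','top1');cap('side','side1')
for n in('top','side'):
    K,R,t=KRt(n);print(n,K[0,0],-R.T@t,R[2])
print(r.state())
E
```

```text
top 575.462107031866 [0.37008081 0.03219462 1.37502172] [ 0.1021708  -0.01555551 -0.99464524]
side 587.975561787116 [-0.08914248 -1.19171076  0.91263871] [ 0.37396441  0.77555375 -0.50859316]
{'time': 0.1, 'qpos': array([-1.46101837e+00,  5.33134478e-02,  1.61420370e+00,  2.46375819e-05,
        1.47602801e+00, -1.18989849e-01]), 'joint_velocities': array([ 0.00076336, -0.00093048, -0.0021483 , -0.00040794,  0.00014607,
       -0.00028583]), 'joint_torque': array([ 1.23722157e-04, -3.94903994e+01, -3.71362495e+01, -1.48101653e-04,
        3.89687601e-03,  3.88844668e-06]), 'position': array([ 0.14168772, -0.60815902,  0.24914384]), 'ee_rot': array([ 9.93464952e-01,  1.14133413e-01,  1.67587776e-05, -9.76182428e-04]), 'force': array([-0.15394143,  0.24258049, -0.05668342]), 'moment': array([-0.05659137, -0.01354931,  0.00125613]), 'grip_force': 0.0, 'opening': 0.998338459540224}
```

View pics/top1.png

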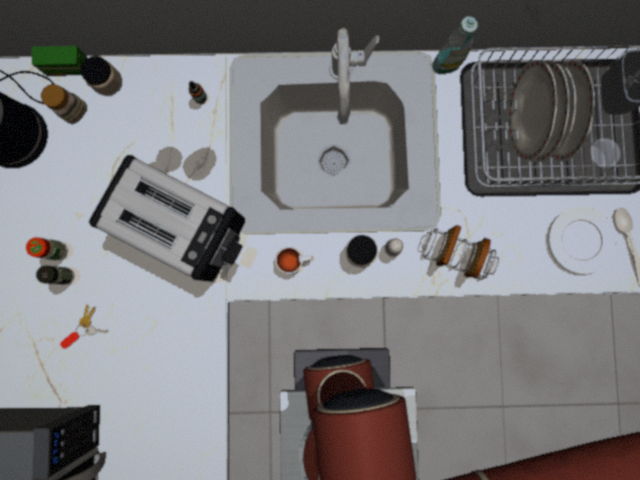

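View pics/side1.png

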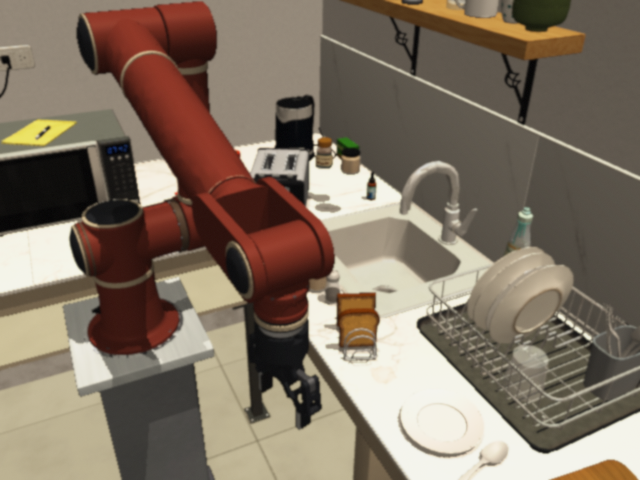

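The top view shows the toaster around (165,215), lever towards (235,250), and the rack at (460,252). In the side view the rack is at (358,320). I'll zoom in on both.

```bash
python3 - <<'E'
from h import *
t=cv2.imread('pics/top1.png');s=cv2.imread('pics/side1.png')
a=cv2.resize(t[215:290,410:510],(400,300),interpolation=2)
b=cv2.resize(s[280:367,310:410],(400,300),interpolation=2)
c=cv2.resize(t[145:295,80:280],(400,300),interpolation=2)
d=cv2.resize(s[135:210,230:330],(400,300),interpolation=2)
cv2.imwrite('pics/z1.png',np.vstack([np.hstack([a,b]),np.hstack([c,d])]))
for u,v in[(460,252)]:print(back('top',u,v,.07))
E
```

```text
[ 0.46431112 -0.26336126  0.07      ]
```

View pics/z1.png

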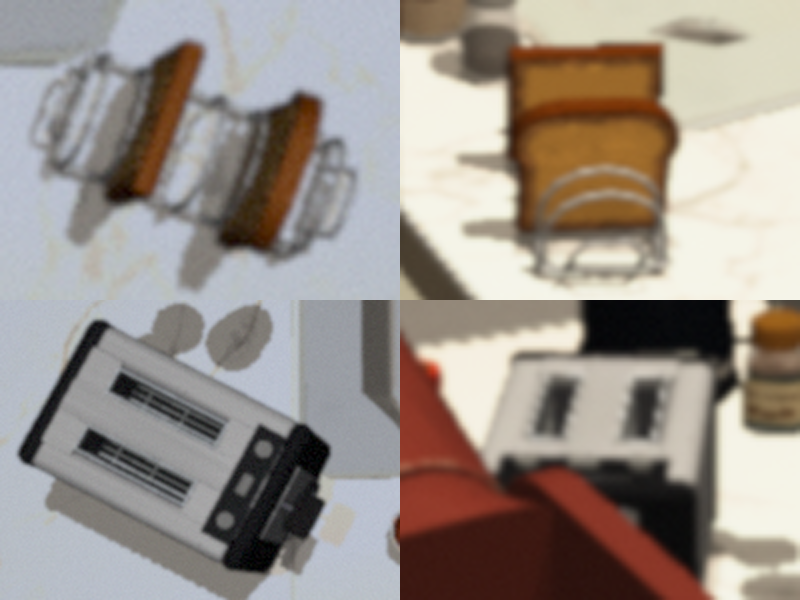

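The round-topped slice is the right-hand one in the top view, at about (481,257); the square one is at (452,245). In the top view the slot centres are about (164,197) and (147,228), and the round buttons about (212,219), which is reheat, and (192,255).

```bash
cat > fit.py <<'E'
from h import *
from scipy.optimize import least_squares
def T(p,L):
    c,s=np.cos(p[2]),np.sin(p[2]);L=np.array(L,float)
    return np.c_[p[0]+c*L[:,0]-s*L[:,1],p[1]+s*L[:,0]+c*L[:,1],L[:,2]]
def fit(L,px,x0):
    o=least_squares(lambda p:(proj('top',T(p,L))-px).ravel(),x0);print(o.x,np.degrees(o.x[2]),np.round(o.fun.reshape(-1,2),1).tolist());return o.x
E
python3 - <<'E'
from fit import *
z=lambda a,x0,y0,k:np.array(a)/k+[x0,y0]
L=[(.014,-.034,.17),(.014,.034,.17),(-.099,-.042,.178),(-.099,.042,.178)]
p=fit(L,z([(168,104),(136,167),(264,148),(225,220)],80,145,2),[.4,.5,1])
for n,q in zip('slotR slotL reheat defrost lever'.split(),T(p,L+[(-.163,0,.15)])):print(n,q)
# rack: round slice and square slice crust top corners, both bays unknown
a=z([(187,43),(143,194),(305,97),(262,243)],410,215,4)
w=[back('top',*a[i],zz) for i,zz in enumerate([.102,.102,.10,.10])]
for q in w:print(q)
S=(w[0]+w[1])/2;R=(w[2]+w[3])/2
print(S,R,np.linalg.norm(S-R),np.degrees(np.arctan2(*(S-R)[1::-1])),[np.linalg.norm(w[i]-w[i+1]) for i in(0,2)],[np.degrees(np.arctan2(*(w[i]-w[i+1])[1::-1])) for i in(0,2)])
for u,v in[(290,260),(361,249),(394,246)]:print(back('top',u,v,.07))
E
```

```text
[0.54657125 0.3853272  1.07595263] 61.6475447170235 [[-0.3, 1.7], [0.0, -1.4], [0.0, 0.1], [0.2, -0.3]]
slotR [0.58314123 0.38150141 0.17      ]
slotL [0.5232983 0.4137942 0.17     ]
reheat [0.53651854 0.2782574  0.178     ]
defrost [0.46259493 0.3181485  0.178     ]
lever [0.46916351 0.2418802  0.15      ]
[ 0.52092948 -0.25140128  0.102     ]
[ 0.43709922 -0.22328827  0.102     ]
[ 0.48944983 -0.31662617  0.1       ]
[ 0.4086089  -0.28874982  0.1       ]
[ 0.47901435 -0.23734477  0.102     ] [ 0.44902937 -0.302688    0.1       ] 0.07192242951629041 65.35034870121639 [np.float64(0.08841862532803511), np.float64(0.08551225727763745)] [np.float64(-18.539209091249678), np.float64(-19.025707554996167)]
[0.45427338 0.12404965 0.07      ]
[ 0.47591184 -0.03769804  0.07      ]
[ 0.48118973 -0.11312183  0.07      ]
```

```bash
cat > plan.py <<'E'
# python3 plan.py x y z yawdeg nrows -> rows in tool axes from the measured pose (tool down)
from h import *
import sys
from scipy.spatial.transform import Rotation as Ro
def plan(tgt,yaw,n,s=None):
    s=s or r.state();R=Ro.from_quat(s['ee_rot']);p=np.array(s['position'])
    G=Ro.from_euler('z',yaw,degrees=True)*Ro.from_euler('x',180,degrees=True)
    w=(R.inv()*G).as_rotvec()/n;d=(np.array(tgt)-p)/n;out=[]
    for i in range(n):
        out.append(np.r_[np.round(R.inv().apply(d)*1000,1),np.round(w,3)].tolist());R=R*Ro.from_rotvec(w)
    return out
if __name__=='__main__':
    a=[float(v) for v in sys.argv[1:]]
    print('pos',r.state()['position'])
    for q in plan(a[:3],a[3],int(a[4])):print(q)
E
python3 plan.py .449 -.303 .2 -18.8 15; python3 -c "
from h import *
print(back('top',343,118,.25),back('top',343,118,.1))"
```

```text
pos [ 0.14168772 -0.60815902  0.24914384]
[24.6, -15.2, 3.3, -0.0, 0.0, 0.037]
[24.0, -16.1, 3.3, -0.0, 0.0, 0.037]
[23.4, -16.9, 3.3, -0.0, 0.0, 0.037]
[22.7, -17.8, 3.3, -0.0, 0.0, 0.037]
[22.1, -18.6, 3.3, -0.0, 0.0, 0.037]
[21.3, -19.4, 3.3, -0.0, 0.0, 0.037]
[20.6, -20.2, 3.3, -0.0, 0.0, 0.037]
[19.8, -21.0, 3.3, -0.0, 0.0, 0.037]
[19.1, -21.7, 3.3, -0.0, 0.0, 0.037]
[18.2, -22.4, 3.3, -0.0, 0.0, 0.037]
[17.4, -23.0, 3.3, -0.0, 0.0, 0.037]
[16.5, -23.7, 3.3, -0.0, 0.0, 0.037]
[15.6, -24.3, 3.3, -0.0, 0.0, 0.037]
[14.7, -24.8, 3.3, -0.0, 0.0, 0.037]
[13.8, -25.4, 3.3, -0.0, 0.0, 0.037]
[0.72593748 0.00124597 0.25      ] [ 0.77338412 -0.00288044  0.1       ]
```

Emit:
drive_tool:
  increments:
    - [[24.6,-15.2,3.3,0,0,0.037],[24,-16.1,3.3,0,0,0.037],[23.4,-16.9,3.3,0,0,0.037],[22.7,-17.8,3.3,0,0,0.037],[22.1,-18.6,3.3,0,0,0.037]]
  jaw: 0.1

```text
time: 0.52
position: [0.2449, -0.5056, 0.233]
ee_rot: [1.0, 0.021, -0.0, -0.0]
force: [1.1, -0.5, 0.1]
opening: 0.553
grip_force: 0.0
```

Emit:
drive_tool:
  increments:
    - [[21.3,-19.4,3.3,0,0,0.037],[20.6,-20.2,3.3,0,0,0.037],[19.8,-21,3.3,0,0,0.037],[19.1,-21.7,3.3,0,0,0.037],[18.2,-22.4,3.3,0,0,0.037]]

```text
time: 0.93
position: [0.3471, -0.4038, 0.2166]
ee_rot: [0.997, -0.072, -0.0, -0.0]
force: [0.5, -0.3, 0.8]
opening: 0.552
grip_force: 0.0
```

Emit:
drive_tool:
  increments:
    - [[17.4,-23,3.3,0,0,0.037],[16.5,-23.7,3.3,0,0,0.037],[15.6,-24.3,3.3,0,0,0.037],[14.7,-24.8,3.3,0,0,0.037],[13.8,-25.4,3.3,0,0,0.037]]

```text
time: 1.35
position: [0.4493, -0.3019, 0.2001]
ee_rot: [0.987, -0.163, -0.0, -0.0]
force: [-0.1, -0.7, 0.2]
opening: 0.552
grip_force: 0.0
```

Emit:
drive_tool:
  increments:
    - [[0,0,0,0,0,0],[0,0,0,0,0,0],[0,0,0,0,0,0]]

```text
time: 1.6
position: [0.4484, -0.3034, 0.2005]
ee_rot: [0.987, -0.162, -0.0, 0.0]
force: [-0.7, -0.6, 0.3]
opening: 0.552
grip_force: 0.0
```

```bash
python3 - <<'E'
from h import *
cap('top','top2');cap('side','side2')
s=r.state();print(s['position'],s['ee_rot'],s['opening'])
a=cv2.imread('pics/side2.png');b=cv2.imread('pics/top2.png')
# mark TCP column at z .08 and predicted slice top ends
w=np.array([np.cos(np.radians(-18.8)),np.sin(np.radians(-18.8)),0])
P=np.array([[.449,-.303,.1+.01]]);
for n,im in(('side',a),('top',b)):
    for q in[P+w*.048*k+[[0,0,dz]] for k in(-1,0,1) for dz in(-.02,0)]:
        u=proj(n,q)[0];print(n,u);cv2.circle(im,(int(round(u[0])),int(round(u[1]))),0,(255,0,0),-1)
cv2.imwrite('pics/z2.png',np.hstack([cv2.resize(a[220:370,290:390+20],(400,500),interpolation=0),cv2.resize(b[190:315,400:500],(400,500),interpolation=0)]))
E
```

```text
[ 0.44811677 -0.30405309  0.20084478] [ 9.86641060e-01 -1.62909146e-01 -7.08276913e-05  1.53269564e-04] 0.5505425998671954
side [338.12594849 320.41012516]
side [338.36254518 313.24217619]
side [359.45460415 318.93061265]
side [359.85734332 311.7786489 ]
side [380.62106261 317.46235133]
side [381.18740544 310.32633808]
top [473.94658146 278.18261087]
top [476.1874709  277.89636749]
top [479.87984974 257.74836902]
top [482.20495874 257.14353294]
top [485.76841667 237.46807916]
top [488.17640413 236.54948742]
```

View pics/z2.png

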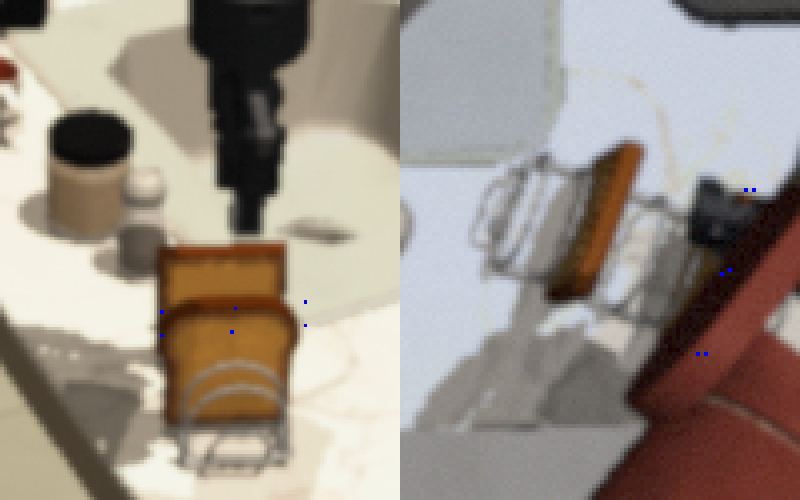

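The dots show the predicted round slice within about 3 mm of the real one (side-view crop, top centre at (229,306)). I'll descend and grip.

Emit:
drive_tool:
  increments:
    - [[0,0,25,0,0,0],[0,0,25,0,0,0],[0,0,25,0,0,0],[0,0,20,0,0,0],[0,0,10,0,0,0]]

```text
time: 2.12
position: [0.4466, -0.303, 0.0928]
ee_rot: [0.987, -0.163, -0.002, -0.001]
force: [0.0, 1.0, 0.1]
opening: 0.548
grip_force: 0.0
```

Emit:
drive_tool:
  increments:
    - [[0,0,0,0,0,0],[0,0,0,0,0,0],[0,0,0,0,0,0],[0,0,0,0,0,0],[0,0,0,0,0,0]]
  jaw: -1
  newtons: 30

```text
time: 2.53
position: [0.4495, -0.304, 0.0974]
ee_rot: [0.987, -0.162, 0.001, 0.001]
force: [-0.5, -0.0, 0.5]
opening: 0.155
grip_force: 35.3
```

Emit:
drive_tool:
  increments:
    - [[0,0,-20,0,0,0],[0,0,-30,0,0,0],[0,0,-40,0,0,0],[0,0,-40,0,0,0],[0,0,-40,0,0,0]]

```text
time: 2.95
position: [0.4486, -0.303, 0.2683]
ee_rot: [0.987, -0.162, 0.0, 0.0]
force: [0.9, -0.8, 0.0]
opening: 0.159
grip_force: 35.4
```

Emit:
drive_tool:
  increments:
    - [[0,0,-30,0,0,0],[0,0,0,0,0,0]]

```text
time: 3.12
position: [0.4512, -0.3054, 0.3063]
ee_rot: [0.987, -0.162, 0.007, 0.004]
force: [1.0, 0.2, -0.2]
opening: 0.155
grip_force: 35.5
```

```bash
python3 - <<'E'
from h import *
cap('side','side3');s=r.state();print(s['position'],s['grip_force'],s['force'])
E
python3 plan.py .523 .414 .30 61.6 24
```

```text
[ 0.45041345 -0.30464444  0.30227359] 35.451466682134196 [ 0.83221102 -0.46596806 -0.40429386]
pos [ 0.45041345 -0.30464444  0.30227359]
[-6.7, -29.3, -0.1, 0.0, -0.0, -0.058]
[-5.0, -29.7, -0.1, 0.0, -0.0, -0.058]
[-3.3, -29.9, -0.1, 0.0, -0.0, -0.058]
[-1.5, -30.1, -0.1, 0.0, -0.0, -0.058]
[0.2, -30.1, -0.0, 0.0, -0.0, -0.058]
[2.0, -30.0, -0.0, 0.0, -0.0, -0.058]
[3.8, -29.9, -0.0, 0.0, -0.0, -0.058]
[5.5, -29.6, -0.0, 0.0, -0.0, -0.058]
[7.2, -29.2, 0.0, 0.0, -0.0, -0.058]
[8.9, -28.8, 0.0, 0.0, -0.0, -0.058]
[10.6, -28.2, 0.0, 0.0, -0.0, -0.058]
[12.2, -27.5, 0.0, 0.0, -0.0, -0.058]
[13.8, -26.8, 0.0, 0.0, -0.0, -0.058]
[15.3, -25.9, 0.1, 0.0, -0.0, -0.058]
[16.8, -25.0, 0.1, 0.0, -0.0, -0.058]
[18.2, -24.0, 0.1, 0.0, -0.0, -0.058]
[19.6, -22.8, 0.1, 0.0, -0.0, -0.058]
[20.9, -21.7, 0.1, 0.0, -0.0, -0.058]
[22.1, -20.4, 0.1, 0.0, -0.0, -0.058]
[23.3, -19.1, 0.1, 0.0, -0.0, -0.058]
[24.3, -17.7, 0.1, 0.0, -0.0, -0.058]
[25.3, -16.2, 0.1, 0.0, -0.0, -0.058]
[26.2, -14.7, 0.1, 0.0, -0.0, -0.058]
[27.1, -13.2, 0.1, 0.0, -0.0, -0.058]
```

View pics/side3.png

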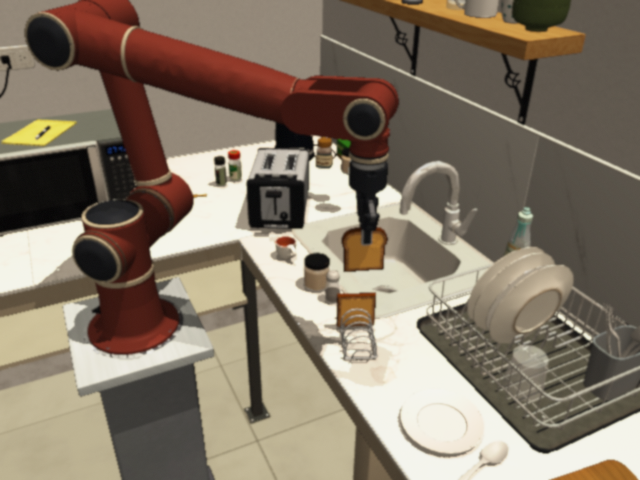

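The round slice is held upright at (363,248); the square one is still in the rack at (357,308). Next I carry it to the toaster.

Emit:
drive_tool:
  increments:
    - [[-6.7,-29.3,0,0,0,-0.058],[-5,-29.7,0,0,0,-0.058],[-3.3,-29.9,0,0,0,-0.058],[-1.5,-30.1,0,0,0,-0.058],[0.2,-30.1,0,0,0,-0.058]]

```text
time: 3.58
position: [0.4633, -0.1519, 0.2943]
ee_rot: [1.0, -0.017, -0.001, -0.0]
force: [0.2, 0.6, -0.4]
opening: 0.158
grip_force: 35.4
```

Emit:
drive_tool:
  increments:
    - [[2,-30,0,0,0,-0.058],[3.8,-29.9,0,0,0,-0.058],[5.5,-29.6,0,0,0,-0.058],[7.2,-29.2,0,0,0,-0.058],[8.9,-28.8,0,0,0,-0.058]]

```text
time: 4.0
position: [0.4789, -0.0022, 0.2944]
ee_rot: [0.992, 0.128, -0.001, -0.0]
force: [0.4, -0.4, -0.5]
opening: 0.154
grip_force: 35.4
```

Emit:
drive_tool:
  increments:
    - [[10.6,-28.2,0,0,0,-0.058],[12.2,-27.5,0,0,0,-0.058],[13.8,-26.8,0,0,0,-0.058],[15.3,-25.9,0,0,0,-0.058],[16.8,-25,0,0,0,-0.058]]

```text
time: 4.42
position: [0.4947, 0.1474, 0.2944]
ee_rot: [0.963, 0.27, -0.001, -0.0]
force: [1.1, -0.7, -0.6]
opening: 0.161
grip_force: 35.4
```

Emit:
drive_tool:
  increments:
    - [[18.2,-24,0,0,0,-0.058],[19.6,-22.8,0,0,0,-0.058],[20.9,-21.7,0,0,0,-0.058],[22.1,-20.4,0,0,0,-0.058],[23.3,-19.1,0,0,0,-0.058]]

```text
time: 4.83
position: [0.5108, 0.2969, 0.2942]
ee_rot: [0.914, 0.406, -0.001, 0.0]
force: [0.4, -0.4, -0.6]
opening: 0.161
grip_force: 35.4
```

Emit:
drive_tool:
  increments:
    - [[24.3,-17.7,0,0,0,-0.058],[25.3,-16.2,0,0,0,-0.058],[26.2,-14.7,0,0,0,-0.058],[27.1,-13.2,0,0,0,-0.058],[0,0,0,0,0,0]]

```text
time: 5.25
position: [0.5235, 0.4191, 0.2932]
ee_rot: [0.86, 0.511, -0.001, -0.001]
force: [-1.0, -0.8, -0.7]
opening: 0.157
grip_force: 35.4
```

Emit:
drive_tool:
  increments:
    - [[0,0,0,0,0,0],[0,0,0,0,0,0]]

```text
time: 5.42
position: [0.5242, 0.4146, 0.2944]
ee_rot: [0.861, 0.508, -0.001, 0.0]
force: [1.0, -0.1, -0.1]
opening: 0.157
grip_force: 35.4
```

```bash
python3 - <<'E'
from fit import *
cap('top','top4');cap('side','side4');s=r.state();print(s['position'],s['ee_rot'],s['grip_force'])
a=cv2.imread('pics/side3.png');b=cv2.imread('pics/top1.png');c=cv2.imread('pics/side4.png');d=cv2.imread('pics/top4.png')
p=[.54657,.38533,1.07595]
L=[(14e-3+i*.065,j*.034+k*.014,.17) for i in(-1,1) for j in(-1,1) for k in(-1,1)]+[(i*.135,j*.087,.17) for i in(-1,1) for j in(-1,1)]
for n,ims in(('side',(a,c)),('top',(b,d))):
  for im in ims:
    for u in proj(n,T(p,L)):cv2.circle(im,(int(round(u[0])),int(round(u[1]))),0,(0,0,255),-1)
cr=lambda im,x,y,w=130,h=97:cv2.resize(im[y:y+h,x:x+w],(400,300),interpolation=0)
cv2.imwrite('pics/z4.png',np.vstack([np.hstack([cr(a,225,135,90,68),cr(c,215,100)]),np.hstack([cr(b,90,150,160,120),cr(d,90,150,160,120)])]))
E
```

```text
[0.52455175 0.41406785 0.29533579] [ 8.61652923e-01  5.07497808e-01 -4.41752682e-04  1.40752361e-04] 35.432657249621116
```

View pics/z4.png

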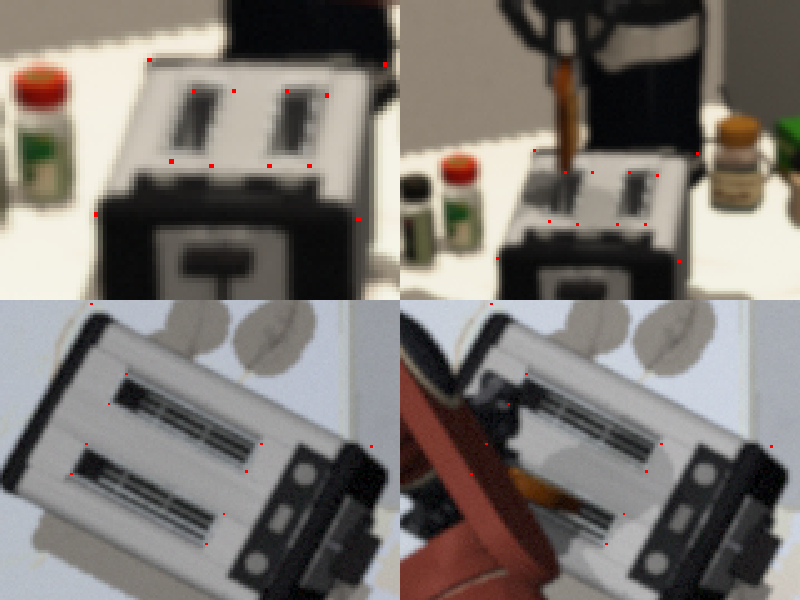

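```bash
python3 - <<'E'
from fit import *
s=r.state();x,y,z=s['position'];q=s['ee_rot'];yaw=2*np.arctan2(q[1],q[0]);print(np.degrees(yaw))
P=T([x,y,yaw],[(i*.048,j*.007,h) for h in(z-.086,z-.06) for i in(-1,1) for j in(-1,1)])
for u in proj('side',P):print(((u-[215,100])*400/130+[400,0]).round(0), end=' ')
E
```

```text
60.99461379145966
[570. 176.] [556. 176.] [582. 140.] [568. 139.] [569. 151.] [555. 151.] [581. 116.] [568. 116.]
```

Emit:
drive_tool:
  increments:
    - [[0,0,15,0,0,0],[0,0,15,0,0,0],[0,0,15,0,0,0],[0,0,8,0,0,0],[0,0,0,0,0,0]]

```text
time: 5.93
position: [0.523, 0.4138, 0.2379]
ee_rot: [0.861, 0.508, -0.004, 0.0]
force: [-0.7, 0.7, -0.0]
opening: 0.157
grip_force: 35.4
```

Emit:
drive_tool:
  increments:
    - [[0,0,12,0,0,0],[0,0,12,0,0,0],[0,0,10,0,0,0],[0,0,0,0,0,0]]

```text
time: 6.27
position: [0.5234, 0.4144, 0.2052]
ee_rot: [0.861, 0.508, -0.003, 0.0]
force: [-0.3, -0.4, -0.3]
opening: 0.161
grip_force: 35.4
```

```bash
python3 - <<'E'
from h import *
cap('side','side5');s=r.state();print(s['position'],s['grip_force'],s['force'],s['moment'])
a=cv2.imread('pics/side5.png')
cv2.imwrite('pics/z5.png',cv2.resize(a[100:220,210:370],(640,480),interpolation=2))
E
```

```text
[0.5237849  0.41465755 0.20651223] 35.430239604902454 [-0.0679845   0.71240764  0.07751075] [-0.02113157 -0.03475722 -0.03247903]
```

View pics/z5.png

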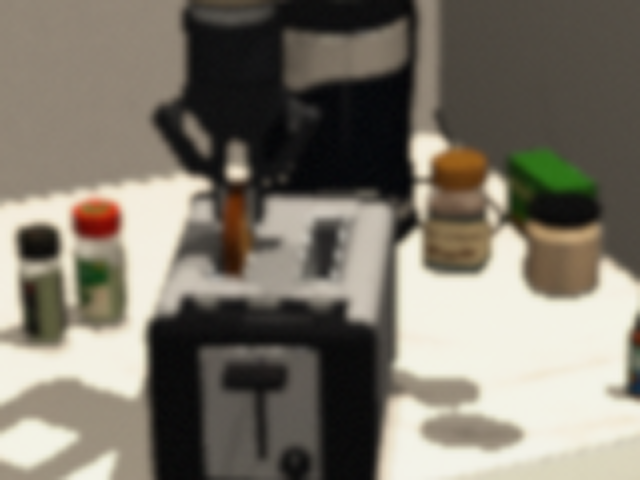

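The slice has entered the left slot at (235,240) without touching anything. I'll lower the last bit, watching the force, then release.

Emit:
drive_tool:
  increments:
    - [[0,0,5,0,0,0],[0,0,4,0,0,0],[0,0,2,0,0,0],[0,0,0,0,0,0]]

```text
time: 6.65
position: [0.5245, 0.415, 0.1974]
ee_rot: [0.861, 0.508, -0.0, 0.0]
force: [0.3, 0.8, 0.1]
opening: 0.16
grip_force: 35.4
```

Emit:
drive_tool:
  increments:
    - [[0,0,0,0,0,0],[0,0,0,0,0,0],[0,0,0,0,0,0],[0,0,0,0,0,0]]
  jaw: -0.2

```text
time: 6.98
position: [0.5248, 0.4152, 0.1983]
ee_rot: [0.861, 0.508, 0.0, -0.0]
force: [0.5, -0.1, 0.2]
opening: 0.401
grip_force: 0.0
```

Emit:
drive_tool:
  increments:
    - [[0,0,-15,0,0,0],[0,0,-25,0,0,0],[0,0,-30,0,0,0],[0,0,-30,0,0,0],[0,0,0,0,0,0]]

```text
time: 7.4
position: [0.5271, 0.4167, 0.3084]
ee_rot: [0.861, 0.508, 0.007, -0.0]
force: [0.4, 0.7, 0.9]
opening: 0.404
grip_force: 0.0
```

```bash
python3 - <<'E'
from h import *
cap('side','side6');cap('top','top6');s=r.state();print(s['position'],s['force'])
a=cv2.imread('pics/side6.png');b=cv2.imread('pics/top6.png')
cv2.imwrite('pics/z6.png',np.hstack([cv2.resize(a[100:220,210:330],(400,400),interpolation=2),cv2.resize(b[150:270,100:220],(400,400),interpolation=2)]))
E
```

```text
[0.52557658 0.41571384 0.30192947] [-0.40261034 -0.14201101 -0.39658736]
```

View pics/z6.png

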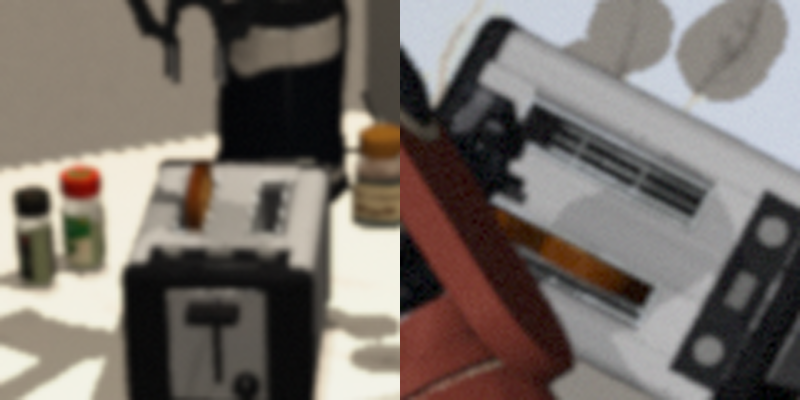

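The round slice stands upright in the left slot: (198,195) in the side half, (580,255) in the top half. Next is the lever.

```bash
python3 plan.py .4658 .2357 .23 61.6 8
```

```text
pos [0.52557658 0.41571384 0.30192947]
[-23.4, 4.3, 8.9, 0.0, -0.001, -0.001]
[-23.4, 4.3, 8.9, 0.0, -0.001, -0.001]
[-23.4, 4.3, 8.9, 0.0, -0.001, -0.001]
[-23.4, 4.2, 8.9, 0.0, -0.001, -0.001]
[-23.4, 4.2, 8.9, 0.0, -0.001, -0.001]
[-23.4, 4.2, 9.0, 0.0, -0.001, -0.001]
[-23.3, 4.2, 9.0, 0.0, -0.001, -0.001]
[-23.3, 4.2, 9.0, 0.0, -0.001, -0.001]
```

Emit:
drive_tool:
  increments:
    - [[-23.4,4.3,8.9,0,0,0],[-23.4,4.3,8.9,0,0,0],[-23.4,4.3,8.9,0,0,0],[-23.4,4.2,8.9,0,0,0],[-23.4,4.2,8.9,0,0,0]]
  jaw: -1

```text
time: 7.92
position: [0.4855, 0.3012, 0.2514]
ee_rot: [0.861, 0.508, -0.001, -0.0]
force: [0.3, -1.0, 0.4]
opening: 0.0
grip_force: 0.0
```

Emit:
drive_tool:
  increments:
    - [[-23.4,4.2,9,0,0,0],[-23.3,4.2,9,0,0,0],[-23.3,4.2,9,0,0,0],[0,0,0,0,0,0],[0,0,0,0,0,0]]

```text
time: 8.33
position: [0.4628, 0.2342, 0.2247]
ee_rot: [0.862, 0.507, -0.001, -0.0]
force: [0.3, 0.7, 0.4]
opening: 0.001
grip_force: 0.0
```

```bash
python3 - <<'E'
from h import *
cap('side','side7');cap('top','top7');s=r.state();print(s['position'],s['ee_rot'],s['force'],s['opening'])
a=cv2.imread('pics/side7.png');b=cv2.imread('pics/top7.png')
cv2.imwrite('pics/z7.png',np.hstack([cv2.resize(a[130:250,210:330],(400,400),interpolation=2),cv2.resize(b[170:290,130:250],(400,400),interpolation=2)]))
E
```

```text
[0.46399074 0.23547145 0.22637316] [ 8.61327869e-01  5.08049473e-01  9.24875301e-05 -1.65373220e-04] [ 0.53271892  0.2312148  -0.56353447] -0.000526167302553094
```

View pics/z7.png

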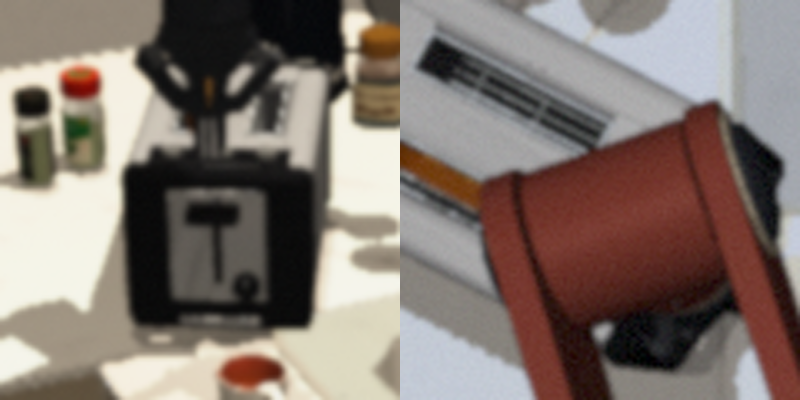

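The closed fingertips are above the paddle: fingertips at (210,155) in the crop, paddle at (212,213). I'll descend in stages.

Emit:
drive_tool:
  increments:
    - [[0,0,20,0,0,0],[0,0,20,0,0,0],[0,0,10,0,0,0],[0,0,6,0,0,0],[0,0,6,0,0,0]]

```text
time: 8.85
position: [0.4638, 0.2356, 0.1646]
ee_rot: [0.861, 0.508, -0.001, -0.0]
force: [-4.0, -0.8, 6.1]
opening: -0.001
grip_force: 2.6
```

Emit:
drive_tool:
  increments:
    - [[0,0,8,0,0,0],[0,0,8,0,0,0],[0,0,8,0,0,0],[0,0,4,0,0,0],[0,0,0,0,0,0]]

```text
time: 9.27
position: [0.4645, 0.2358, 0.1384]
ee_rot: [0.861, 0.508, 0.001, -0.0]
force: [-4.3, -0.7, 7.0]
opening: -0.002
grip_force: 3.5
```

Emit:
drive_tool:
  increments:
    - [[0,0,6,0,0,0],[0,0,5,0,0,0],[0,0,3,0,0,0],[0,0,0,0,0,0]]

```text
time: 9.6
position: [0.4654, 0.2361, 0.1248]
ee_rot: [0.861, 0.508, 0.002, 0.0]
force: [-2.6, 0.2, 7.4]
opening: 0.003
grip_force: 4.0
```

Emit:
drive_tool:
  increments:
    - [[0,0,2,0,0,0],[0,0,1,0,0,0],[0,0,0,0,0,0]]

```text
time: 9.85
position: [0.4655, 0.2361, 0.1229]
ee_rot: [0.861, 0.508, 0.002, 0.0]
force: [-4.9, -1.1, 11.3]
opening: -0.003
grip_force: 5.7
```

Emit:
drive_tool:
  increments:
    - [[0,0,2,0,0,0],[0,0,0,0,0,0]]

```text
time: 10.02
position: [0.4656, 0.2361, 0.1228]
ee_rot: [0.861, 0.508, 0.001, 0.0]
force: [-9.9, -3.7, 21.2]
opening: 0.0
grip_force: 10.6
```

The lever reached its stop (21 N at TCP z = 0.1228). I'll lift off and check the latch.

Emit:
drive_tool:
  increments:
    - [[0,0,-15,0,0,0],[0,0,-30,0,0,0],[0,0,-35,0,0,0],[0,0,-30,0,0,0],[0,0,0,0,0,0]]

```text
time: 10.43
position: [0.468, 0.2367, 0.2366]
ee_rot: [0.861, 0.508, 0.008, 0.002]
force: [-0.0, 0.7, 1.0]
opening: -0.003
grip_force: 0.0
```

```bash
python3 - <<'E'
from h import *
cap('side','side8');s=r.state();print(s['position'],s['force'])
a=cv2.imread('pics/side8.png')
cv2.imwrite('pics/z8.png',cv2.resize(a[130:250,210:330],(400,400),interpolation=2))
E
python3 plan.py .5365 .2783 .23 61.6 4
```

```text
[0.46679292 0.23627511 0.23326611] [-0.70284624 -0.04130119  0.76837097]
pos [0.46679292 0.23627511 0.23326611]
[17.6, 10.2, 1.0, 0.002, -0.002, -0.002]
[17.6, 10.2, 1.0, 0.002, -0.002, -0.002]
[17.6, 10.3, 0.9, 0.002, -0.002, -0.002]
[17.6, 10.3, 0.9, 0.002, -0.002, -0.002]
```

View pics/z8.png

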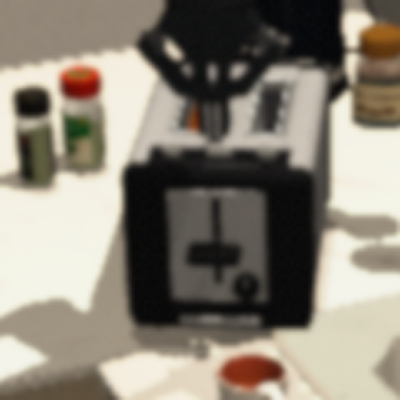

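The lever stays down (paddle at (213,253), and the toast has sunk). Next is the reheat button.

Emit:
drive_tool:
  increments:
    - [[17.6,10.2,1,0,0,0],[17.6,10.2,1,0,0,0],[17.6,10.3,1,0,0,0],[17.6,10.3,1,0,0,0],[0,0,0,0,0,0]]

```text
time: 10.9
position: [0.5355, 0.2779, 0.2216]
ee_rot: [0.861, 0.508, -0.0, -0.0]
force: [-1.3, -0.2, -0.2]
opening: -0.003
grip_force: 0.0
```

Emit:
drive_tool:
  increments:
    - [[0,0,10,0,0,0],[0,0,10,0,0,0],[0,0,5,0,0,0],[0,0,0,0,0,0],[0,0,0,0,0,0]]

```text
time: 11.32
position: [0.533, 0.2765, 0.1977]
ee_rot: [0.861, 0.508, -0.001, -0.0]
force: [0.5, 0.5, 0.3]
opening: 0.001
grip_force: 0.0
```

```bash
python3 - <<'E'
from h import *
cap('side','side9');s=r.state();print(s['position'],s['force'])
a=cv2.imread('pics/side9.png')
for u in proj('side',[[.5365,.2783,.178],[.5365,.2783,.17]]):print((u-[230,130])*6.25)
cv2.imwrite('pics/z9.png',cv2.resize(a[130:226,230:326],(600,600),interpolation=2))
E
```

```text
[0.53336285 0.27660615 0.19824384] [0.31239937 0.45492454 0.00167181]
[381.21477753 289.05946446]
[381.46214361 304.3865394 ]
```

View pics/z9.png

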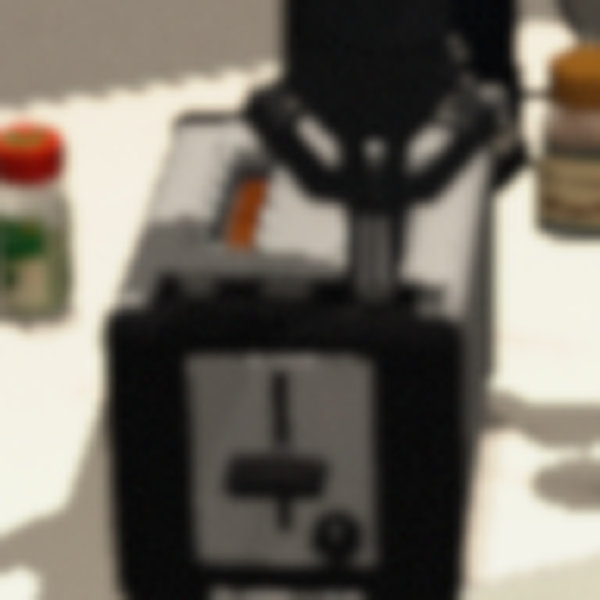

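The fingertips are just over the right-hand button, at (373,295). A small correction, then press.

Emit:
drive_tool:
  increments:
    - [[2.5,2,0,0,0,0],[0,0,2,0,0,0],[0,0,2,0,0,0],[0,0,2,0,0,0],[0,0,0,0,0,0]]

```text
time: 11.78
position: [0.5374, 0.2782, 0.193]
ee_rot: [0.861, 0.508, 0.001, 0.0]
force: [1.6, 0.5, 3.7]
opening: 0.003
grip_force: 2.1
```

Emit:
drive_tool:
  increments:
    - [[0,0,1.5,0,0,0],[0,0,1,0,0,0],[0,0,0,0,0,0],[0,0,0,0,0,0]]

```text
time: 12.12
position: [0.5374, 0.2783, 0.1919]
ee_rot: [0.861, 0.508, 0.001, 0.0]
force: [-1.9, -0.2, 8.8]
opening: -0.001
grip_force: 4.4
```

Emit:
drive_tool:
  increments:
    - [[0,0,1.5,0,0,0],[0,0,0,0,0,0],[0,0,0,0,0,0]]

```text
time: 12.37
position: [0.5375, 0.2783, 0.1917]
ee_rot: [0.861, 0.508, 0.001, 0.0]
force: [-3.5, -1.6, 14.3]
opening: -0.0
grip_force: 7.0
```

Emit:
drive_tool:
  increments:
    - [[0,0,-10,0,0,0],[0,0,-25,0,0,0],[0,0,-35,0,0,0],[0,0,-40,0,0,0],[0,0,-30,0,0,0]]

```text
time: 12.78
position: [0.5365, 0.278, 0.3304]
ee_rot: [0.861, 0.508, 0.0, -0.0]
force: [0.6, 0.8, 1.0]
opening: 0.004
grip_force: 0.0
```

Emit:
drive_tool:
  increments:
    - [[-25,0,0,0,0,0],[-25,0,0,0,0,0],[-25,0,0,0,0,0],[0,0,0,0,0,0],[0,0,0,0,0,0]]

```text
time: 13.2
position: [0.4999, 0.2118, 0.3277]
ee_rot: [0.862, 0.507, -0.0, -0.0]
force: [0.5, 0.8, 0.3]
opening: 0.002
grip_force: 0.0
```

```bash
python3 - <<'E'
from h import *
cap('side','side10');s=r.state();print(s['position'],s['force'])
E
```

```text
[0.50019986 0.21235663 0.32766733] [-0.00369694 -0.14919372  0.16189029]
```

View pics/side10.png

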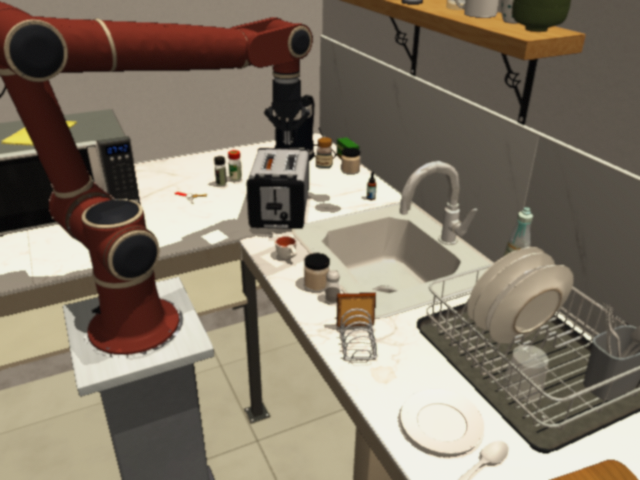

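The lever is still down at (275,205), the toast is in the slot, and the square slice stands in the rack at (357,308). The cup, jar and shaker are upright.

```bash
python3 -c "
from rig import r
print(r.close_job())"
```

```text
the job is handed in; nothing more can be done
None
```

I handed the job in at about 13 s on the robot's clock: the round-topped slice stands in the toaster's left slot with the lever latched down, the reheat button was pressed to its stop and released, and the square slice, cup, jar and shaker are still standing; no verdict came back.

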